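# Press a bronze guide bushing into a wooden sanding template

## Task

Take the larger of the two loose bronze bushings and press it, head up, into the one open bore of the wooden template board in its nest, until the head's shoulder sits fully home and flush on the board; then let go. The board has some play in its nest, so feel for the bore, and press steadily and gently: never lean on the bushing with more than about 40 newtons. Leave the small bushing, the sanding block and the tin where they are.

Things in the scene. Friction and masses are not known exactly. Their poses are not given: they have to be found in the camera images.
- bushing: The larger loose bronze bushing (120 to 220 g), upright on the bench: sleeve 26 mm diameter, 24 mm long, foot chamfered 0.8 mm; above it a head (shoulder) 36 mm diameter, 12 mm high, with a 14 mm hole. Origin: centre of the foot, z up. Grip it by the head, fingertips 2 mm or more above the head's underside, to clear the board when home.
- small_bushing: A smaller bushing of the same bronze, not to be used: sleeve 20 mm diameter and 18 mm long, head 28 mm diameter and 10 mm high. Stands upright on the bench. Origin at the centre of its foot.
- nest: Fixed aluminium nest: base plate 300 (x) x 220 (y) x 6 mm, lips 22 mm high around a wooden board 228 x 144 mm, its top 42 mm above the bench. Origin: centre of the plate's underside, z up. The board has one open bore, drawn circles, and another bushing already pressed in at about x -75, y +36 mm, its head 12 mm proud: leave that in.
- bore_nominal (a point): Centre of the open bore's mouth, level with the board's top, if the board lay centred in the nest (nest x +50, y -20, z +42 mm). The board is wedged off-centre: the true bore is up to 3 mm away along each of the nest's x and y, which this pose does not show. Bore 27 mm diameter, 29 mm deep, mouth chamfered 0.8 mm. Home: foot 24 mm below the mouth, shoulder on the board.
- fit (a joint): Depth (m) to which the tight steel collar in the bore has been driven: 0 to 0.003 at the start. Its top lies 10 mm plus this below the mouth; down to it the bushing goes in freely. It yields to a push of about 13 N (1 N more at 15 mm/s) and stays where it is left. About 0.014 when the bushing is home; there the shoulder stops on the board and the force rises steeply.
- sanding_block: Bystander: cork hand sanding block, 60 x 110 x 32 mm, lying flat. Origin at the centre of its underside.
- tin: Bystander: closed tin, 72 mm diameter, 70 mm tall, standing. Origin at the centre of its underside.
There are look-alikes about, which are no part of the job. What is shaped like the bushing but black or turquoise is not meant.

How it is judged:
By the outcome, as a careful person would: the job done as asked, in the order asked, and still so for the second after the job is handed in, with the robot touching nothing.
It also fails if it takes over 58 s, if anything falls off the work surface, if the arm or the gripper's body presses on something with over 40 N, if the wrist force passes 120 N, or if a joint passes its speed limit or range.

## Robot

A 7-joint arm with a two-finger parallel gripper is mounted at the origin on the work surface. World frame = base frame: x ahead of the robot, y to its left, z up, the work surface at z = 0. Lengths are in m, angles in rad, forces in N, time in s.
With the tool pointing down it reaches from about 0.425 to 0.925 m from the base axis. Payload 6.8 kg.
Tool frame: the origin (TCP) lies at the very end of the fingers, on their centre line; the grasp point (between the pads) lies 19 mm behind it; z points along the fingers, y is the line along which they close (so a half turn about z gives the same grasp; the last joint's range is limited). The gripper opens to 85 mm and grips with 20 to 120 N. Pads are 22 mm wide; open, the fingers measure 114 mm over their backs; the gripper's body (76 mm by 85 mm) begins 54 mm behind the grasp point. The pads swing forward as they close: fully open they stand 13 mm farther back than shut.
Start: joints at [1.162, 0.477, 0.022, 1.555, -0.011, 1.109, -0.083], TCP at [0.2, -0.645, 0.231] pointing down, gripper open.
Joint ranges: [-2.96, 2.96], [-0.34, 2.1], [-1.41, 1.46], [0.24, 2.44], [-1.37, 4.51], [0.17, 1.92], [-2.96, 2.96]. Speed limits (rad/s): [2.39, 2.39, 3.14, 3.14, 3.14, 3.14, 3.14].

## Interface

Orientations are given as a unit quaternion [w, x, y, z].
In Python, from station import monitor, eyes, bot gives the robot as it stands.
- The arm moves only by the tool pendant, called after ">>>" as name([rows], argument=value, ...), one row to a line, values as JSON. Schema: {"type":"object","properties":{"rows":{"type":"array","items":{"type":"array","items":{"type":"number"},"minItems":5,"maxItems":5},"minItems":1,"maxItems":20},"force":{"type":"number"},"only":{"type":"string"},"quiet":{"type":"boolean"},"lines":{"type":"string"}},"required":["rows"],"additionalProperties":false}. rows is a list of rows, 1 to 20 of them, each of 5 numbers: dx, dy, dz in shares of the most that a row can go, 1 being 50 mm, then a turn about the tool's z in units of 0.25 rad, then the opening from 0.0 (shut) to 1.0 (fully open); each row shifts and turns the commanded pose from where the row before left it, along the tool's axes as they then stand; what a row does not reach is not made up. A row lasts 1/10 s, in which the tool goes at most 0.05 m and 0.15 rad, less where a joint would pass 70% of its speed; a pose out of reach is approached as far as the arm can. The fingers move at their own pace and stop on an object; force is the grip in N (left out, the last holds). Time passes only in rows, so rows that do not move let the fingers close. The tool returns the time, the measured TCP pose, the force, the opening and the grip force at its end. only (a regular expression) keeps the lines of the reply that match it, lines (a string "A,B") keeps lines A to B, and quiet returns only ok. Input that does not fit is refused with a message, and nothing moves.
- monitor.get_obs(): the state, without advancing time (a new reading comes with each control period).
- eyes.read_camera(name): name is "side" or "top"; returns the picture (400x640x3 uint8, blue, green, red); there is no depth.
- eyes.camera_info(name): a dict with "vertical_fov" (degrees; the focal length in pixels is half the picture's height over the tangent of half this angle, whatever the lens; pixels are square), "cx", "cy" (the principal point, pixels), "view" (4x4, takes a point from world to camera coordinates). Camera axes: x right, y up, looking along -z (the intrinsics and any distortion apply to the point x, -y, -z); pixel columns grow to the right and rows downward; lengths in m; the calibration is good to about 2 mm. A picture is of the moment at which its call begins. camera_info takes no time and is no camera call.
- bot.hand_in(): hands the job in; it is judged then, once.
The state is a dict: "t": time; "q": joint angles; "joint_vel": joint speeds; "joint_torque": joint torques, N m; "eef_pos": TCP position; "tool_rot": TCP orientation; "contact_force": force on the tool from outside, world axes, zero at the start; "torque": the same for the moment, N m; "gripper_width": opening from 0.0 (shut) to 1.0 (fully open); "grasp_force": force on a finger pad.
Only numpy, scipy, OpenCV 4.12 (cv2) and the standard library are available. Lean on these libraries where they do the work, as an engineer would, in place of code of your own. Each camera call takes 0.05 s, during which the arm holds its last target. There are 200 camera calls.

## Working session

There is one attempt and no reset: what is moved stays moved. The work goes in short steps, Python scripts to look and compute and a tool call to move; the robot and the scene stay as the last step left them, time stands still between calls to the robot, and variables do not carry over. Pictures are saved under pics/ and viewed, at most 10 in all, crops included, and the job is handed in when it is done.

```bash
ls; mkdir -p pics
```

Run:
```python
from station import monitor, eyes, bot
import cv2,json
o=monitor.get_obs();print(o)
for n in("top","side"):
    cv2.imwrite(f"pics/{n}0.png",eyes.read_camera(n));print(n,eyes.camera_info(n))
```

```text
pics
{'t': 0.0, 'q': array([ 1.16188706,  0.4777631 ,  0.02233477,  1.5564898 , -0.01148792,
        1.10926316, -0.08309051]), 'joint_vel': array([ 0.00109381,  0.00103503, -0.00056234,  0.00071348, -0.00081568,
        0.0011685 ,  0.00023377]), 'joint_torque': array([-2.54479355e-04, -5.96447539e+01,  1.60733432e+00, -2.81192619e+01,
        1.23047177e-02,  9.25613655e-03, -2.86216823e-05]), 'eef_pos': array([ 0.1998049 , -0.64412295,  0.23033423]), 'tool_rot': array([-8.74170262e-04,  9.88707097e-01,  1.49858171e-01, -2.03821849e-04]), 'contact_force': array([-0.03144797, -0.20306476, -1.21273122]), 'torque': array([0.02763156, 0.0244882 , 0.03945819]), 'grasp_force': 0.0, 'gripper_width': 1.001410896086783}
top {'vertical_fov': 55.51327496751025, 'cx': 318.6741473392892, 'cy': 200.34733408122747, 'view': array([[-0.01653933, -0.99980044, -0.0112044 , -0.1049104 ],
       [ 0.98479236, -0.0182273 ,  0.17277665, -0.59493103],
       [-0.1729464 , -0.0081764 ,  0.9848973 , -0.66881072],
       [ 0.        ,  0.        ,  0.        ,  1.        ]])}
side {'vertical_fov': 57.274579408890915, 'cx': 314.88390745980837, 'cy': 200.16935505990415, 'view': array([[ 0.90308733, -0.42942459, -0.00527171, -0.60279794],
       [ 0.25449526,  0.52523955,  0.81200713, -0.12329532],
       [-0.34592692, -0.73465498,  0.58362371, -0.63772432],
       [ 0.        ,  0.        ,  0.        ,  1.        ]])}
```

View pics/top0.png

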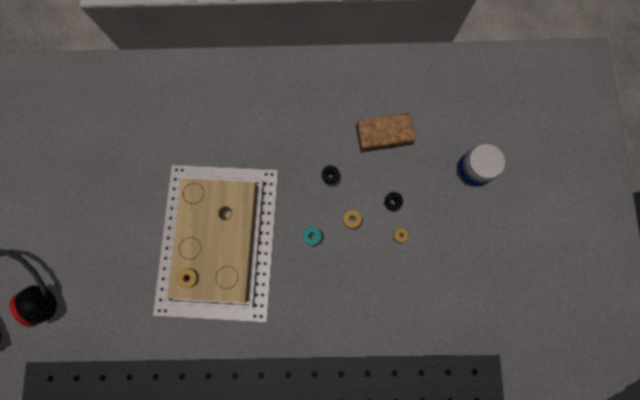

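View pics/side0.png

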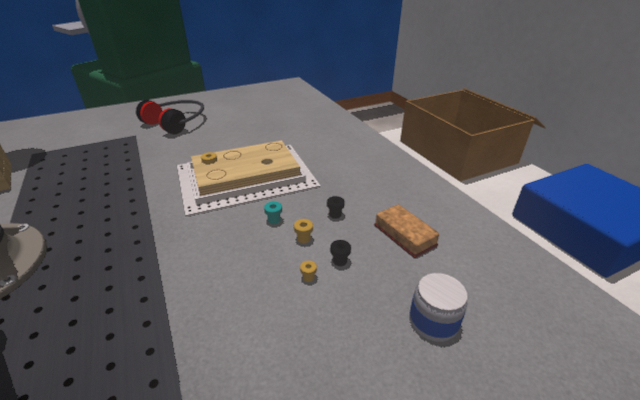

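Gold/bronze candidates in the top view are (352,218), (401,235) and (186,278). (186,278) is the one already pressed in. (352,218) looks larger than (401,235), so it should be the target, at side (303,229). The turquoise and black ones are decoys. The nest's long axis runs up the image, with the open bore at (225,213). Next I'll enlarge the crops and measure.

Create h.py:
```python
import numpy as np,cv2
from station import eyes
C={n:eyes.camera_info(n) for n in("top","side")}
def proj(n,P):
    c=C[n];f=200/np.tan(np.radians(c["vertical_fov"])/2)
    p=np.c_[np.atleast_2d(P),np.ones(len(np.atleast_2d(P)))]@c["view"].T
    return np.c_[c["cx"]+f*p[:,0]/-p[:,2], c["cy"]-f*p[:,1]/-p[:,2]]
def back(n,uv,z):
    c=C[n];f=200/np.tan(np.radians(c["vertical_fov"])/2);V=c["view"];R=V[:3,:3];o=-R.T@V[:3,3]
    d=R.T@np.array([(uv[0]-c["cx"])/f,-(uv[1]-c["cy"])/f,-1]);return o+d*(z-o[2])/d[2]
def ring(x,y,z,r):
    a=np.linspace(0,2*np.pi,60);return np.c_[x+r*np.cos(a),y+r*np.sin(a),0*a+z]
```

Run:
```python
from h import *
from scipy.optimize import least_squares
def sil(n,x,y,z0,dims):
    rs,hs,rh,hh=dims;out=np.zeros((1600,2560),np.uint8)
    for a in ([ring(x,y,z0,rs),ring(x,y,z0+hs,rs)],[ring(x,y,z0+hs,rh),ring(x,y,z0+hs+hh,rh)]):
        h=cv2.convexHull((proj(n,np.vstack(a))*4+1.5).round().astype(np.int32));cv2.fillConvexPoly(out,h,255)
    return out
def cen(m):
    M=cv2.moments(m,True);return np.array([M['m10'],M['m01']])/M['m00'],M['m00']
big=(.013,.024,.018,.012);small=(.010,.018,.014,.010)
seeds={"A":((352,218),(303,229)),"B":((401,235),(308,268))}
im={n:cv2.imread(f"pics/{n}0.png") for n in C}
tiles=[]
for k,s in seeds.items():
  for (n,uv) in zip(("top","side"),s):
    I=im[n];hsv=cv2.cvtColor(I,cv2.COLOR_BGR2HSV)
    m=((hsv[...,1]>110)&(hsv[...,0]>10)&(hsv[...,0]<35)&(hsv[...,2]>40)).astype(np.uint8)
    # fill hole
    w=np.zeros_like(m);w[uv[1]-18:uv[1]+18,uv[0]-18:uv[0]+18]=1;m*=w
    cs,_=cv2.findContours(m,cv2.RETR_EXTERNAL,cv2.CHAIN_APPROX_NONE);F=np.zeros_like(m);cv2.drawContours(F,cs,-1,1,-1)
    c,a=cen(F)
    for nm,d in(("big",big),("small",small)):
        def res(p):
            q,_=cen(sil(n,p[0],p[1],0,d));return (q-1.5)/4-c
        p=back(n,c,.02)[:2]
        for _ in range(4):
            r=res(p);q=(c+0)-0
            p=p-(back(n,c+r,.02)-back(n,c,.02))[:2]
        print(k,n,nm,"mask c",c.round(2),"area",a,"model area",cen(sil(n,*p,0,d))[1]/16,"xy",p.round(4))
    t=cv2.resize(I[uv[1]-25:uv[1]+25,uv[0]-25:uv[0]+25],(250,250),interpolation=cv2.INTER_CUBIC);tiles.append(t)
b=cv2.resize(im["top"][155:330,145:290],None,fx=3.4,fy=3.4,interpolation=cv2.INTER_CUBIC)[:595]
g=np.zeros((595,800,3),np.uint8);g[:b.shape[0],300:300+min(500,b.shape[1])]=b[:,:500]
g[:250,:250]=tiles[0];g[260:510,:250]=tiles[2];cv2.imwrite("pics/crop1.png",g)
for uv in[(172,166),(278,170),(267,321),(154,317)]:print("plate",back("top",uv,.006))
print("bore",back("top",(225,213),.042),"pressed",back("top",(186.5,278),.054))
```

```text
A top big mask c [352.08 218.74] area 258.0 model area 295.3125 xy [ 0.5593 -0.179 ]
A top small mask c [352.08 218.74] area 258.0 model area 177.9375 xy [ 0.5602 -0.1796]
A side big mask c [303.14 229.52] area 333.0 model area 392.5 xy [ 0.5596 -0.1757]
A side small mask c [303.14 229.52] area 333.0 model area 236.0625 xy [ 0.5618 -0.1703]
B top big mask c [400.43 235.06] area 152.0 model area 311.5 xy [ 0.5263 -0.2704]
B top small mask c [400.43 235.06] area 152.0 model area 188.0 xy [ 0.5269 -0.272 ]
B side big mask c [308.13 269.77] area 248.0 model area 514.0 xy [ 0.5252 -0.2736]
B side small mask c [308.13 269.77] area 248.0 model area 304.9375 xy [ 0.5271 -0.2692]
plate [0.67824292 0.18554856 0.006     ]
plate [ 0.66552434 -0.03275175  0.006     ]
plate [ 0.3686098 -0.0122849  0.006    ]
plate [0.37927136 0.20518745 0.006     ]
bore [0.57335833 0.06438036 0.042     ] pressed [0.45282423 0.12873856 0.054     ]
```

View pics/crop1.png

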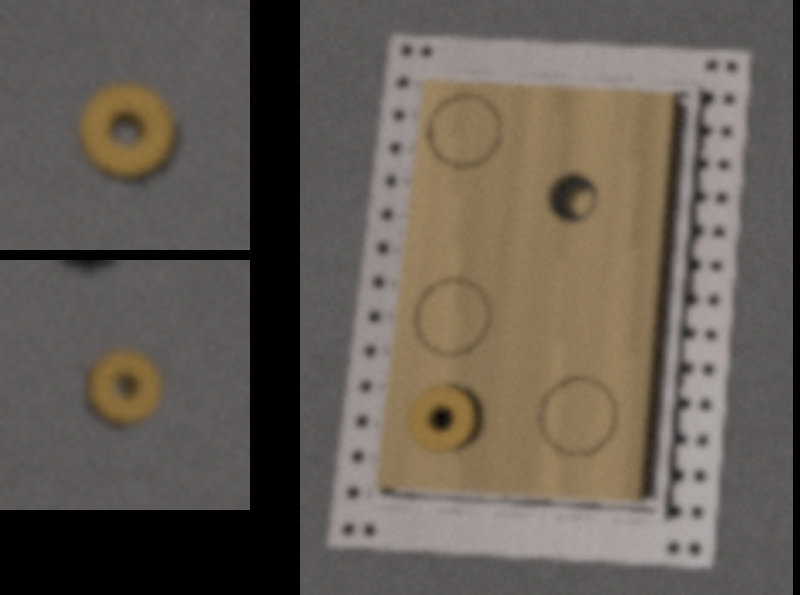

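Both crops agree: A (top 352,218) has the 36 mm head, against 28 mm for B, so A is the larger bushing, at about (0.559, -0.178). The nest centre is at about (0.523, 0.086) with yaw -0.067. The bore is seen at (0.5735, 0.064), 2 mm from nominal, so that's plausible. Next I'll square the tool to world axes and move above A.

The rows are not in the units I measure in: shifts go in shares of 50 mm and turns go in units of 0.25 rad. I convert before sending: 0.024 m is 0.48, 0.006 m is 0.12, 0.15 rad is 0.6.

>>> pendant([
  [0, 0, 0, 0.6, 0.62],
  [0, 0, 0, 0.6, 0.62],
  [0.48, -0.62, 0.12, 0, 0.62],
  [0.48, -0.62, 0.12, 0, 0.62],
  [0.48, -0.62, 0.12, 0, 0.62],
  [0.48, -0.62, 0.12, 0, 0.62],
  [0.48, -0.62, 0.12, 0, 0.62],
  [0.48, -0.62, 0.12, 0, 0.62],
  [0.48, -0.62, 0.12, 0, 0.62],
  [0.48, -0.62, 0.12, 0, 0.62],
  [0.48, -0.62, 0.12, 0, 0.62],
  [0.48, -0.62, 0.12, 0, 0.62],
  [0.48, -0.62, 0.12, 0, 0.62],
  [0.48, -0.62, 0.12, 0, 0.62],
  [0.48, -0.62, 0.12, 0, 0.62],
  [0.48, -0.62, 0.12, 0, 0.62],
  [0, 0, 0, 0, 0.62],
  [0, 0, 0, 0, 0.62],
], force=80)

```text
t: 1.9
eef_pos: [0.5358, -0.2093, 0.1467]
tool_rot: [-0.0, 1.0, 0.002, -0.001]
contact_force: [-0.1, -1.3, 0.5]
gripper_width: 0.62
grasp_force: 0.0
```

>>> pendant([
  [0.24, -0.32, 0, 0, 0.62],
  [0.232, -0.306, 0.4, 0, 0.62],
  [0, 0, 0.6, 0, 0.62],
  [0, 0, 0.44, 0, 0.62],
  [0, 0, 0, 0, 0.62],
  [0, 0, 0, 0, 0.62],
], force=80)

```text
t: 2.5
eef_pos: [0.5586, -0.1805, 0.0756]
tool_rot: [0.0, 1.0, -0.001, -0.0]
contact_force: [0.5, 0.6, 0.3]
gripper_width: 0.619
grasp_force: 0.0
```

Run:
```python
from h import *
from station import monitor
p=monitor.get_obs()['eef_pos'];print(p)
I={n:eyes.read_camera(n) for n in C}
T=[]
for n in C:
    u=proj(n,p)[0];print(n,u);x,y=u.astype(int)
    T.append(cv2.resize(I[n][y-40:y+40,x-40:x+40],(400,400),interpolation=cv2.INTER_CUBIC))
cv2.imwrite("pics/g1.png",np.hstack(T))
```

```text
[ 0.55863901 -0.18051828  0.07557733]
top [354.76701064 216.02184   ]
side [303.02831845 208.32610845]
```

View pics/g1.png

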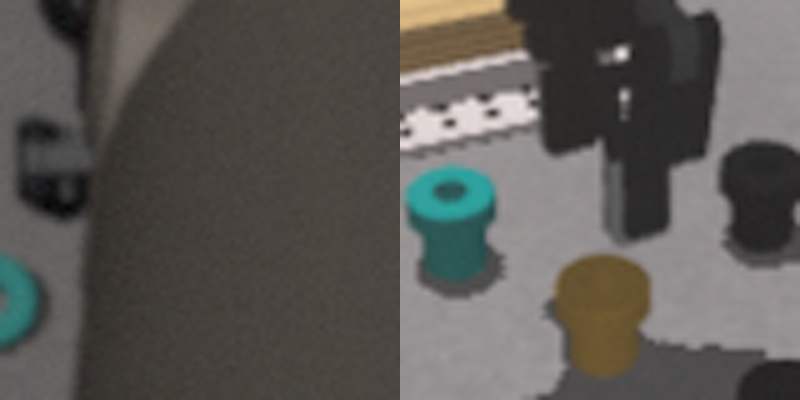

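The top view is blocked by the hand. The side view shows the fingers straddling the bronze bushing from above, with its neighbours clear. I'll settle there and descend.

>>> pendant([
  [0.01, -0.02, 0.4, 0, 0.62],
  [0, 0, 0.3, 0, 0.62],
  [0, 0, 0.16, 0, 0.62],
  [0, 0, 0.08, 0, 0.62],
  [0, 0, 0, 0, 0.62],
  [0, 0, 0, 0, 0.62],
  [0, 0, 0, 0, 0.62],
], force=80)

```text
t: 3.3
eef_pos: [0.5602, -0.1782, 0.0289]
tool_rot: [0.0, 1.0, 0.0, 0.001]
contact_force: [-1.4, 0.7, 0.4]
gripper_width: 0.619
grasp_force: 0.0
```

Scaled: 0.003 m is 0.06.

>>> pendant([
  [0, 0, 0.06, 0, 0.62],
  [0, 0, 0, 0, 0.5],
  [0, 0, 0, 0, 0.3],
  [0, 0, 0, 0, 0.2],
  [0, 0, 0, 0, 0.2],
  [0, 0, 0, 0, 0.2],
  [0, 0, 0, 0, 0.2],
  [0, 0, 0, 0, 0.2],
], force=80)

```text
t: 4.1
eef_pos: [0.5599, -0.1781, 0.0258]
tool_rot: [0.0, 1.0, 0.0, 0.0]
contact_force: [-1.3, 0.5, 5.1]
gripper_width: 0.376
grasp_force: 78.9
```

Scaled: -0.04 m is -0.8, -0.02 m is -0.4.

>>> pendant([
  [0, 0, -0.4, 0, 0.2],
  [0, 0, -0.8, 0, 0.2],
  [0, 0, -0.8, 0, 0.2],
  [0, 0, 0, 0, 0.2],
  [0, 0, 0, 0, 0.2],
  [0, 0, 0, 0, 0.2],
], force=80)

```text
t: 4.7
eef_pos: [0.5586, -0.1779, 0.1239]
tool_rot: [-0.0, 1.0, 0.0, -0.001]
contact_force: [-1.1, -1.0, -1.3]
gripper_width: 0.378
grasp_force: 79.6
```

Run:
```python
from h import *
from station import monitor
I={n:eyes.read_camera(n) for n in C};o=monitor.get_obs();p=o['eef_pos'];print(p,o['contact_force'],o['gripper_width'])
n="side";u=proj(n,p)[0];print(n,u);x,y=u.astype(int)
cv2.imwrite("pics/g2.png",cv2.resize(I[n][y-40:y+40,x-50:x+50],(800,600)[:2],interpolation=cv2.INTER_CUBIC))
```

```text
[ 0.55852174 -0.17782418  0.12361518] [ 0.09088646 -0.04531481 -1.02429754] 0.3792601428296218
side [301.65178181 185.11318333]
```

View pics/g2.png

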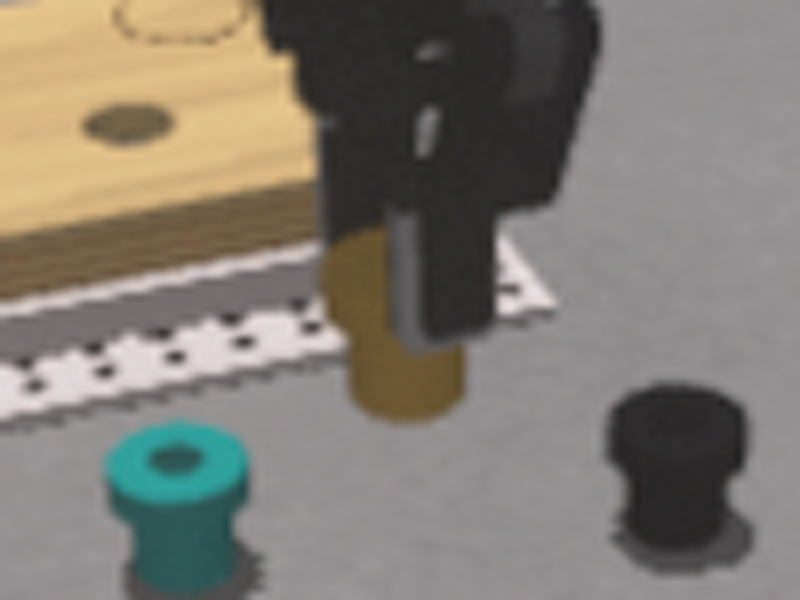

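The bushing is held upright, with the sleeve protruding below the fingertips. I'll refine the bore from both cameras.

Run:
```python
from h import *
for n,uv in(("top",(225,213)),("side",(267,162))):
    I=cv2.imread(f"pics/{n}0.png");x,y=uv
    L=I[y-14:y+15,x-14:x+15].astype(float)
    ref=np.median(L.reshape(-1,3),0);d=np.abs(L-ref).sum(2)
    m=(d>0.3*d.max()).astype(np.uint8)
    k,l,s,c=cv2.connectedComponentsWithStats(m);i=1+np.argmax(s[1:,4])
    F=(l==i).astype(np.uint8);cs,_=cv2.findContours(F,cv2.RETR_EXTERNAL,cv2.CHAIN_APPROX_NONE)
    e=cv2.minEnclosingCircle(cs[0]);F[:]=0;cv2.drawContours(F,cs,0,1,-1)
    M=cv2.moments(F,True);cc=np.array([M['m10'],M['m01']])/M['m00']+[x-14,y-14]
    b=s[i];ex=[x-14+b[0]+(b[2]-1)/2,y-14+b[1]+(b[3]-1)/2]
    exp=cv2.contourArea(proj(n,ring(.5735,.064,.042,.0135)).astype(np.float32))
    print(n,"cent",cc,back(n,cc,.042)[:2],"bbox",b,ex,back(n,ex,.042)[:2],"area",M['m00'],exp)
```

```text
top cent [223.39534884 212.13953488] [0.57507776 0.06750376] bbox [  7   7  14  15 129] [np.float64(224.5), np.float64(213.0)] [0.57337572 0.06533963] area 129.0 154.19963897007983
side cent [270.55172414 174.12931034] [0.56227869 0.00744289] bbox [  0  22  29   7 116] [np.float64(267.0), np.float64(173.0)] [0.556776   0.01544421] area 116.0 51.74113239860162
```

>>> pendant([
  [0.03, -0.48, 0, 0, 0.2],
  [0.03, -0.48, 0, 0, 0.2],
  [0.03, -0.48, 0, 0, 0.2],
  [0.03, -0.48, 0, 0, 0.2],
  [0.03, -0.48, 0, 0, 0.2],
  [0.03, -0.48, 0, 0, 0.2],
  [0.03, -0.48, 0, 0, 0.2],
  [0.03, -0.48, 0, 0, 0.2],
  [0.03, -0.48, 0, 0, 0.2],
  [0.02, -0.52, 0, 0, 0.2],
  [0, 0, 0.4, 0, 0.2],
  [0, 0, 0.3, 0, 0.2],
  [0, 0, 0, 0, 0.2],
  [0, 0, 0, 0, 0.2],
  [0, 0, 0, 0, 0.2],
], force=80)

```text
t: 6.3
eef_pos: [0.5744, 0.0631, 0.0906]
tool_rot: [0.0, 1.0, -0.0, 0.0]
contact_force: [0.5, 0.1, -1.0]
gripper_width: 0.378
grasp_force: 79.7
```

Run:
```python
from h import *
from station import monitor
n="side";I0=cv2.imread("pics/side0.png");I=eyes.read_camera(n)
o=monitor.get_obs();p=o['eef_pos'];print(p,o['contact_force'])
print("side bore guess",back(n,(266.7,161.5),.042))
u=proj(n,p)[0];print(u)
a=cv2.resize(I0[145:181,247:287],(400,360),interpolation=cv2.INTER_CUBIC)
b=cv2.resize(I[120:180,235:302],(402,360),interpolation=cv2.INTER_CUBIC)
f=lambda P,o,s:((P-o+.5)*s).astype(np.int32)
cv2.polylines(a,[f(proj(n,ring(.5735,.0645,.042,.0135)),np.array([247,145]),10)],True,(0,0,255),1)
for z,r in((p[2]-.0258,.013),(p[2]-.0018,.018),(p[2]+.0102,.018)):
    cv2.polylines(b,[f(proj(n,ring(p[0],p[1],z,r)),np.array([235,120]),6)],True,(0,0,255),1)
cv2.imwrite("pics/b1.png",np.hstack([a,b])[:,:800])
```

```text
[0.57457469 0.06328864 0.09087223] [ 0.21521811  0.49564394 -0.20560494]
side bore guess [0.57334607 0.06468954 0.042     ]
[265.65040691 142.81662649]
```

View pics/b1.png

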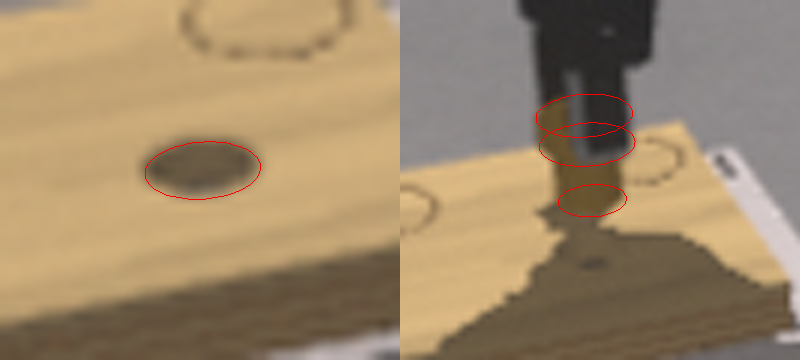

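Both cameras put the bore at about (0.5735, 0.0645). The side overlay shows the bushing and the bore shifted alike, so the relative correction is about -1 mm in x and +1.5 mm in y. Now a gentle descent, feeling for the mouth.

Scaled: -0.0015 m is -0.03, -0.001 m is -0.02.

>>> pendant([
  [-0.02, -0.03, 0.16, 0, 0.2],
  [0, 0, 0.12, 0, 0.2],
  [0, 0, 0.08, 0, 0.2],
  [0, 0, 0.04, 0, 0.2],
  [0, 0, 0.02, 0, 0.2],
  [0, 0, 0.02, 0, 0.2],
  [0, 0, 0.02, 0, 0.2],
  [0, 0, 0.02, 0, 0.2],
  [0, 0, 0, 0, 0.2],
  [0, 0, 0, 0, 0.2],
], force=100)

```text
t: 7.35
eef_pos: [0.5733, 0.0655, 0.0664]
tool_rot: [-0.0, 1.0, 0.0, 0.0]
contact_force: [1.3, -0.4, -1.1]
gripper_width: 0.372
grasp_force: 99.7
```

Scaled: 0.001 m is 0.02.

>>> pendant([
  [0, 0, 0.02, 0, 0.2],
  [0, 0, 0.02, 0, 0.2],
  [0, 0, 0.02, 0, 0.2],
  [0, 0, 0, 0, 0.2],
  [0, 0, 0, 0, 0.2],
])

```text
t: 7.85
eef_pos: [0.5732, 0.0654, 0.0633]
tool_rot: [-0.0, 1.0, 0.0, 0.0]
contact_force: [2.1, 0.3, -2.2]
gripper_width: 0.371
grasp_force: 99.7
```

>>> pendant([
  [0.01, 0, 0.02, 0, 0.2],
  [0, 0, 0.02, 0, 0.2],
  [0, 0, 0.02, 0, 0.2],
  [0, 0, 0.02, 0, 0.2],
  [0, 0, 0, 0, 0.2],
  [0, 0, 0, 0, 0.2],
])

```text
t: 8.45
eef_pos: [0.5734, 0.0654, 0.0592]
tool_rot: [0.0, 1.0, 0.0, -0.0]
contact_force: [1.5, 0.6, -1.5]
gripper_width: 0.372
grasp_force: 99.7
```

The foot is about 8.6 mm below the mouth with no resistance, so it's in the bore. Now the press onto the collar.

Scaled: 0.001 m is 0.02.

>>> pendant([
  [0, 0, 0.02, 0, 0.2],
  [0, 0, 0.02, 0, 0.2],
  [0, 0, 0.02, 0, 0.2],
  [0, 0, 0.02, 0, 0.2],
  [0, 0, 0.02, 0, 0.2],
  [0, 0, 0.02, 0, 0.2],
])

```text
t: 9.05
eef_pos: [0.574, 0.0654, 0.0545]
tool_rot: [0.0, 1.0, 0.0, 0.0]
contact_force: [-2.9, -0.6, 11.8]
gripper_width: 0.371
grasp_force: 100.9
```

Scaled: 0.001 m is 0.02.

>>> pendant([
  [0, 0, 0.02, 0, 0.2],
  [0, 0, 0.02, 0, 0.2],
  [0, 0, 0.02, 0, 0.2],
  [0, 0, 0.02, 0, 0.2],
  [0, 0, 0.02, 0, 0.2],
])

```text
t: 9.55
eef_pos: [0.574, 0.0653, 0.0497]
tool_rot: [0.0, 1.0, 0.0, 0.0]
contact_force: [-3.3, -0.5, 11.7]
gripper_width: 0.367
grasp_force: 100.9
```

>>> pendant([
  [-0.006, 0, 0.02, 0, 0.2],
  [0, 0, 0.02, 0, 0.2],
  [0, 0, 0.02, 0, 0.2],
  [0, 0, 0.02, 0, 0.2],
])

```text
t: 9.95
eef_pos: [0.5739, 0.0654, 0.0457]
tool_rot: [0.0, 1.0, 0.0, 0.001]
contact_force: [-2.4, -0.6, 11.8]
gripper_width: 0.373
grasp_force: 100.9
```

>>> pendant([
  [0, 0, 0.01, 0, 0.2],
  [0, 0, 0.01, 0, 0.2],
  [0, 0, 0.01, 0, 0.2],
])

```text
t: 10.25
eef_pos: [0.5739, 0.0654, 0.0442]
tool_rot: [0.0, 1.0, 0.0, 0.001]
contact_force: [-2.5, 0.9, 11.7]
gripper_width: 0.37
grasp_force: 100.9
```

Close to home, so I'll take small steps until the force rises.

Scaled: 0.0003 m is 0.006.

>>> pendant([
  [0, 0, 0.006, 0, 0.2],
  [0, 0, 0.006, 0, 0.2],
])

```text
t: 10.45
eef_pos: [0.5739, 0.0654, 0.0437]
tool_rot: [0.0, 1.0, 0.0, 0.001]
contact_force: [-3.3, -1.3, 15.3]
gripper_width: 0.372
grasp_force: 101.2
```

>>> pendant([
  [0, 0, 0.004, 0, 0.2],
  [0, 0, 0, 0, 0.2],
])

```text
t: 10.65
eef_pos: [0.5739, 0.0654, 0.0437]
tool_rot: [0.0, 1.0, 0.0, 0.001]
contact_force: [-4.6, -0.7, 13.8]
gripper_width: 0.371
grasp_force: 101.3
```

Scaled: 0.0003 m is 0.006.

>>> pendant([
  [0, 0, 0.006, 0, 0.2],
  [0, 0, 0, 0, 0.2],
])

```text
t: 10.85
eef_pos: [0.5739, 0.0654, 0.0437]
tool_rot: [0.0, 1.0, 0.0, 0.001]
contact_force: [-4.8, -0.7, 17.2]
gripper_width: 0.369
grasp_force: 101.7
```

>>> pendant([
  [0, 0, 0.006, 0, 0.2],
  [0, 0, 0, 0, 0.2],
])

```text
t: 11.05
eef_pos: [0.5739, 0.0654, 0.0436]
tool_rot: [0.0, 1.0, 0.0, 0.001]
contact_force: [-5.1, -0.9, 20.2]
gripper_width: 0.373
grasp_force: 102.0
```

Scaled: -0.0004 m is -0.008, 0.0004 m is 0.008.

>>> pendant([
  [-0.008, 0, 0.008, 0, 0.2],
  [0, 0, 0.006, 0, 0.2],
  [0, 0, 0, 0, 0.2],
])

```text
t: 11.35
eef_pos: [0.574, 0.0654, 0.0436]
tool_rot: [0.0, 1.0, 0.0, 0.001]
contact_force: [-6.1, -1.8, 23.6]
gripper_width: 0.369
grasp_force: 102.6
```

The stop is hard: force rises to 24 N while the TCP stays at 0.0436, the expected home height. I'll unload, open and retreat.

Scaled: -0.001 m is -0.02, 0.045 m is 0.9.

>>> pendant([
  [0, 0, -0.02, 0, 0.2],
  [0, 0, 0, 0, 0.4],
  [0, 0, 0, 0, 0.62],
  [0, 0, 0, 0, 0.62],
  [0, 0, 0, 0, 0.62],
  [0, 0, 0, 0, 0.62],
  [0, 0, -0.2, 0, 0.62],
  [0, 0, -0.4, 0, 0.62],
  [0, 0, -0.6, 0, 0.62],
  [0, 0, -0.8, 0, 0.62],
  [-0.2, 0.8, -0.4, 0, 0.62],
  [0, 0.9, 0, 0, 0.62],
  [0, 0.9, 0, 0, 0.62],
  [0, 0.9, 0, 0, 0.62],
  [0, 0.9, 0, 0, 0.62],
  [0, 0.9, 0, 0, 0.62],
  [0, 0, 0, 0, 0.62],
  [0, 0, 0, 0, 0.62],
])

```text
t: 13.15
eef_pos: [0.5627, -0.2009, 0.1621]
tool_rot: [0.0, 1.0, -0.001, 0.0]
contact_force: [-0.1, 0.2, 0.5]
gripper_width: 0.618
grasp_force: 0.0
```

Run:
```python
from h import *
I={n:eyes.read_camera(n) for n in C};f=lambda P,o,s:((P-o+.5)*s).astype(np.int32)
T=[]
for n,(x,y) in(("top",(225,213)),("side",(267,160))):
    t=cv2.resize(I[n][y-25:y+25,x-25:x+25],(400,400),interpolation=cv2.INTER_CUBIC)
    for z in(.042,.054):cv2.polylines(t,[f(proj(n,ring(.5738,.0655,z,.018)),np.array([x-25,y-25]),8)],True,(0,0,255),1)
    T.append(t)
cv2.imwrite("pics/end.png",np.hstack(T));cv2.imwrite("pics/endtop.png",I["top"])
```

```text
(no output)
```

View pics/end.png

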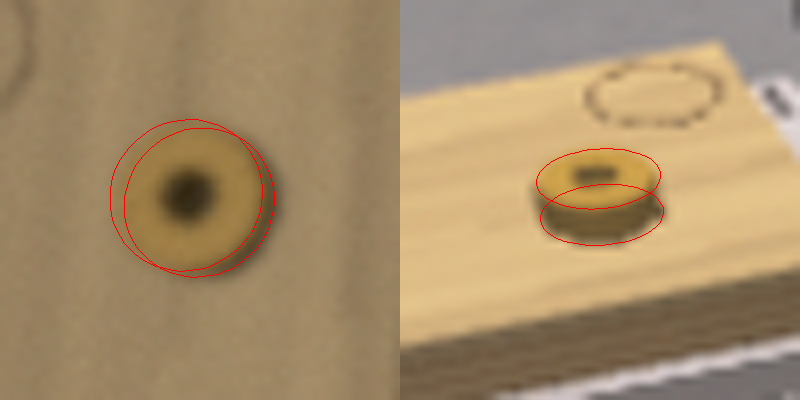

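View pics/endtop.png

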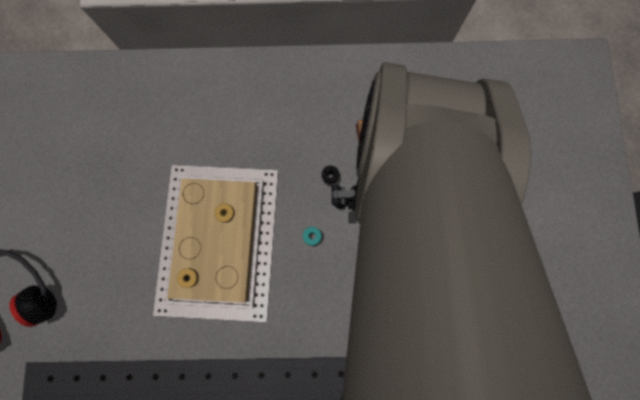

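The bushing now sits in the bore (top 224,212). The side overlay shows the head level, with its shoulder on the board and its top at 54 mm. The gripper is clear and the neighbours still in view haven't moved.

```bash
python3 -c "
from station import bot;print(bot.hand_in())"
```

```text
the job is handed in; nothing more can be done
None
```

The larger bronze bushing is pressed head up into the open bore with its shoulder flush on the board. The highest force in any reading was about 24 N; I let go, moved the arm clear, and handed the job in at about 13 s.

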